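# Pin the bifold door of the spice cupboard and fold it open

### The arm

A 6-joint arm with a two-finger parallel gripper is mounted at the origin on a cart in front of the work surface, level with it; the furniture and walls round the work are solid. World frame = base frame: x ahead of the robot, y to its left, z up, the work surface at z = 0. Lengths are in mm, angles in rad, forces in N, time in s.
With the tool pointing down it reaches from about 400 to 925 mm from the base axis. Payload 12.5 kg.
Tool frame: the origin (TCP) lies on the centre line of the jaws, within the pads' length; the fingertips stand 17 mm ahead of it and the grasp point (between the pads) lies 2 mm behind it; z points along the fingers, y is the line along which they close (so a half turn about z gives the same grasp; the last joint's range is limited). The gripper opens to 95 mm and grips with 3 to 60 N. Pads are 20 mm wide; open, the fingers measure 119 mm over their backs; the gripper's body (75 mm by 180 mm) begins 59 mm behind the grasp point.
Start: joints at [0.997, 0.491, 1.559, -0, 1.092, -0.106], TCP at [281.815, 557.879, 202.261] pointing down, gripper open.
Joint ranges: [-3.1, 3.1], [-0.84, 2.19], [0.05, 2.79], [-1.13, 4.28], [0.06, 2.93], [-2.69, 2.69]. Speed limits (rad/s): [2.22, 2.22, 2.79, 3.14, 3.14, 3.14].

### API

Orientations are given as [roll, pitch, yaw] about the fixed x, y, z axes, in that order (R = Rz(yaw) Ry(pitch) Rx(roll)).
In Python, from cell import env gives the robot as it stands.
- The arm moves only by the tool drive_tool, never from a script. Its argument "deltas" is text: rows parted by semicolons, each of 4 numbers parted by spaces: the shift along the world's x, y, z normalised to -1 to 1, where 1 is 100 mm, then the turn about the world's z normalised to -1 to 1, where 1 is 180 degrees. A call has 1 to 10 rows; each row shifts and turns the commanded pose from where the row before left it; what a row does not reach is not made up. A row lasts 1/12 s, in which the tool goes at most 41.7 mm and 7.16 degrees, less where a joint would pass 70% of its speed; a pose out of reach is approached as far as the arm can. A call with a number of a shift or a turn outside -1 to 1 is refused whole. A call with a gripper value outside its range is refused whole. "gripper" is the closure, from 0 (fully open) to 1 (shut), set as the call begins (left out, the last holds). The fingers move at their own pace and stop on an object; the grip force is fixed at half the most. Time passes only in rows, so rows that do not move let the fingers close. It gives the time, the measured TCP pose, the force, the opening and the grip force at its end, in the units of the state.
- env.state(): the state, without advancing time (a new reading comes with each control period).
- env.read_camera(name): name is "side" or "top"; returns (picture, depth): 384x512x3 uint8, red, green, blue; 384x512 float32, mm along the optical axis (not along the pixel's ray), 0 where there is no reading.
- env.camera_params(name): a dict with "mtx" (3x3 intrinsics, pixels), "k1" (the pictures are not rectified: a ray, as slopes to the right and down, at radius r is drawn at 1 + k1 r^2 times it, then the intrinsics apply), "camera_from_world" (4x4, takes a point from world to camera coordinates). Camera axes: x right, y down, z forward; pixel columns grow to the right and rows downward; lengths in mm; the calibration is good to about 2 mm. A picture is of the moment at which its call begins. camera_params takes no time and is no camera call.
- env.job_done(): hands the job in; it is judged then, once.
The state is a dict: "t": time; "joints": joint angles; "qvel": joint speeds; "tau": joint torques, N m; "eef_pos": TCP position; "tcp_rot": TCP orientation; "ft_force": force on the tool from outside, world axes, zero at the start; "moment": the same for the moment, N m; "opening": opening from 0.0 (shut) to 1.0 (fully open); "grip_force": force on a finger pad.
Only numpy, scipy, OpenCV 4.12 (cv2) and the standard library are available. Lean on these libraries where they do the work, as an engineer would, in place of code of your own. Each camera call takes 0.05 s, during which the arm holds its last target. There are 200 camera calls.

### The job

The two white door panels of the little open-topped spice cupboard have come apart. Bring the panels' hinge knuckles into line, drop the red-headed hinge pin through both of them until its head sits fully home on the upper knuckle, and then pull the door by its dark bar handle until both panels are folded open as far as they go. Let go, and leave the pepper mill, salt shaker, candle and spice jars standing where they are.

Things in the scene. Friction and masses are not known exactly. Their poses are not given: they have to be found in the camera images.
- cupboard: Fixed open-topped wooden spice cupboard 135 mm deep, 316 wide, 127 high. Origin: on the worktop, middle of the closed door's line (the track). +x points into the cupboard, +y along the track towards the left panel; walls start 12 mm behind the origin. The two white door panels in front are 12 mm thick, 16 to 120 mm high, and 110 mm from upright pivot to hole axis; they stay where left.
- panel_a (a joint): Angle of the left panel about its fixed pivot, at (0, 0.110) in the cupboard frame. 0: in line with the track (closed); positive: its free end swings out towards the robot, to (-0.110 sin, 0.110 - 0.110 cos). Stop at 0.95 rad: with the pin in, the door is then folded open as far as it goes. Slight friction (0.05 N m).
- panel_b (a joint): Angle of the right panel about its pivot on the carriage. 0: in line with the track; positive: its free end swings out towards the robot. Range -0.1 to 1.2. The holes are in line when panel_b = panel_a and carriage = 0.220 (1 - cos panel_a); the pinned door folds by that same law. Slight friction (0.03 N m).
- carriage (a joint): Travel (m) of the right panel's pivot along the track, positive towards the left panel: the pivot is at (0, -0.110 + carriage) in the cupboard frame. Range -0.045 to 0.13. Friction 0.8 N.
- knuckle_a (a point): Centre of the upper mouth of the left panel's steel knuckle, 120 mm above the worktop. The knuckle is an upright tube, 26 mm outside, 17 mm bore, 37 mm long (83 to 120 mm high), at the panel's free end.
- knuckle_b (a point): Centre of the upper mouth of the right panel's steel knuckle, 80 mm above the worktop: same tube, from 43 to 80 mm high; it belongs 3 mm below the left one, on the same axis.
- knuckle_b_foot (a point): Centre of the lower mouth of the right panel's knuckle, 43 mm above the worktop.
- pull_bar: Dark upright round bar handle on the front of the right panel, 14 mm thick, 42 to 157 mm high (37 mm above the panel's top), on two struts 54 and 100 mm high. This body's frame is the right panel's: origin on the carriage pivot at worktop height, +y along the panel to its knuckle, -x out of its front face. The bar stands at (-0.036, 0.072) in it.
- pull_grip (a point): Point on the axis of the bar handle, 138 mm high, good to pinch from above with the fingers either side of it along the panel.
- pin_center (a point): Centre of the upright hinge pin, 125 mm long, about 60 g: steel shaft 14 mm thick, 85 long, its lowest 12 mm tapering to 6 mm at the tip; above it a red round head 24 mm thick, 40 high (head centre 42.5 mm above this point). +z to the head. At the start it stands loosely in the wooden pin stand, tip 5 mm above the worktop.
- pin_collar (a point): Underside of the pin's head, on its axis, 22.5 mm above the pin's centre; it sits on the upper knuckle's mouth when the pin is home.
- pin_tip (a point): Tip of the pin, 62.5 mm below its centre.
- pin_stand: Fixed pale turned wooden pin stand, 56 mm across, 50 mm high, bore 19 mm wide and 45 mm deep from the top; origin at the centre of its underside.
- mill_center (a point): Centre of a dark wooden pepper mill, 58 mm across, 150 mm high, standing close to the pin stand.
- shaker_center (a point): Centre of a glass salt shaker with a grey cap, 44 mm across, 90 mm high, standing close to the pin stand.
- small_candle_center (a point): Centre of a beige candle in a jar, 68 mm across, 64 mm high.
- jar_left_center (a point): Centre of a spice jar with a dark cap, 41 mm across, 105 mm high, standing in the cupboard.
- jar_right_center (a point): Centre of another spice jar with a dark cap, 41 mm across, 105 mm high, standing in the cupboard.
Mind the look-alikes: they are no part of the job. What is shaped like the part that bears pin_center but green is not meant.

How it is judged (in metres and radians):
On the way, in this order (a step that is already met when the one before it is completed fails the run):
1. the pin stands upright through both knuckles, its head home on the upper one (horizontal distance between pin_collar and knuckle_a below 0.006 m and z of pin_collar in the frame of knuckle_a below 0.004 m and horizontal distance between pin_tip and knuckle_b_foot below 0.008 m and z of pin_tip in the frame of knuckle_b_foot below -0.002 m and angle between pin_center's own z axis and vertical below 0.12 rad), for 0.2 s.
2. both panels are folded open with the fingers on the bar handle (value of joint panel_a above 0.8 rad and value of joint panel_b above 0.75 rad and contact force between the fingers and pull_bar above 0.5 N), for 0.1 s.
At the end, for the whole second after the job is handed in: Pin upright (0.12 rad) through both knuckles on their axes, head within 4 mm of the upper mouth, tip 2 mm or more below the lower knuckle; door at rest folded open, left panel beyond 0.80 rad, right beyond 0.75; mill, shaker, candle and jars upright, within 25 mm of their starts (all of step 1 and value of joint panel_a above 0.8 rad and value of joint panel_b above 0.75 rad and velocity of joint panel_a between -0.05 and 0.05 rad/s and distance of each of mill_center, shaker_center, small_candle_center, jar_left_center, jar_right_center from where it was at the start of the episode below 0.025 m and angle between each of mill_center, shaker_center, small_candle_center, jar_left_center, jar_right_center's own z axis and vertical below 0.2 rad); the robot touches nothing.
It fails at once if a bystander is knocked over (angle between any of mill_center, shaker_center, small_candle_center, jar_left_center, jar_right_center's own z axis and vertical above 0.6 rad).
It also fails if it takes over 58 s, if anything falls off the work surface, if the arm or the gripper's body presses on something with over 40 N, if the wrist force passes 120 N, or if a joint passes its speed limit or range.

## Working session

There is one attempt and no reset: what is moved stays moved. The work goes in short steps, Python scripts to look and compute and a tool call to move; the robot and the scene stay as the last step left them, time stands still between calls to the robot, and variables do not carry over. Pictures are saved under pics/ and viewed, at most 10 in all, crops included, and the job is handed in when it is done.

Besides the shell and the picture viewer there is one more tool, called after "Emit:" by a JSON object that holds its "method" and its "body", one argument or row to a line. drive_tool: Moves the arm, as the interface text tells. Its arguments: {"type":"object","properties":{"deltas":{"type":"string"},"gripper":{"type":"number"}},"required":["deltas"]}

```bash
mkdir -p pics; cat > h.py <<'E'
from cell import env
import numpy as np, cv2
def cam(n):
    p=env.camera_params(n); return np.array(p["mtx"],float),float(p["k1"]),np.array(p["camera_from_world"],float)
def und(n,uv):
    M,k,T=cam(n); return cv2.undistortPoints(np.array(uv,float).reshape(-1,1,2),M,np.array([k,0,0,0,0.]))[:,0]
def onz(n,uv,z):
    "pixels -> world at height z"
    M,k,T=cam(n);R=T[:3,:3];c=-R.T@T[:3,3];o=[]
    for s in und(n,uv):
        d=R.T@np.array([s[0],s[1],1]);o.append(c+d*(z-c[2])/d[2])
    return np.array(o)
def cloud(n,depth):
    M,k,T=cam(n);h,w=depth.shape;v,u=np.mgrid[:h,:w]
    s=und(n,np.stack([u,v],-1).reshape(-1,2));z=depth.reshape(-1,1)
    P=np.hstack([s*z,z]);return ((P-T[:3,3])@T[:3,:3]).reshape(h,w,3)
def proj(n,P):
    M,k,T=cam(n);r,_=cv2.Rodrigues(T[:3,:3]);return cv2.projectPoints(np.array(P,float).reshape(-1,1,3),r,T[:3,3],M,np.array([k,0,0,0,0.]))[0][:,0]
def save(img,f,crop=None,s=1):
    if crop: u0,v0,u1,v1=crop; img=img[v0:v1,u0:u1]
    cv2.imwrite('pics/'+f,cv2.resize(img[...,::-1],None,fx=s,fy=s,interpolation=cv2.INTER_CUBIC))
E
python3 - <<'E'
from h import *
a,d=env.read_camera("top");b,e=env.read_camera("side")
np.savez('s0',a=a,d=d,b=b,e=e)
save(a,'top0.png',s=1.5);save(b,'side0.png',s=1.5)
for n in("top","side"):
    M,k,T=cam(n);print(n,M.round(1).tolist(),k,(-T[:3,:3].T@T[:3,3]).round(),T[2,:3].round(2))
print(env.state())
E
```

```text
top [[412.8, 0.0, 252.1], [0.0, 412.8, 189.3], [0.0, 0.0, 1.0]] -0.03438451825909295 [ 286.   74. 1235.] [ 0.2   0.02 -0.98]
side [[393.0, 0.0, 253.4], [0.0, 393.0, 193.5], [0.0, 0.0, 1.0]] -0.10786517754555623 [ 550. -913.  539.] [-0.05  0.91 -0.41]
{'t': 0.1, 'joints': array([ 9.97396277e-01,  4.91526437e-01,  1.55937137e+00, -2.91569383e-05,
        1.09171436e+00, -1.05595978e-01]), 'qvel': array([-0.00087419, -0.00025817, -0.0016144 ,  0.00102534, -0.00041731,
       -0.00013798]), 'tau': array([ 2.00148454e-03, -6.13619614e+01, -2.58610082e+01,  6.93137851e-02,
        4.70723142e-02,  1.19116714e-05]), 'eef_pos': array([281.69201589, 557.67003836, 201.70922356]), 'tcp_rot': array([-3.14057609e+00, -8.17401056e-05,  2.67380199e+00]), 'ft_force': array([ 0.10262329,  0.58738801, -0.24398323]), 'moment': array([ 0.00174134, -0.02331112, -0.00462122]), 'grip_force': 0.0, 'opening': 0.9976416538742822}
```

View pics/top0.png

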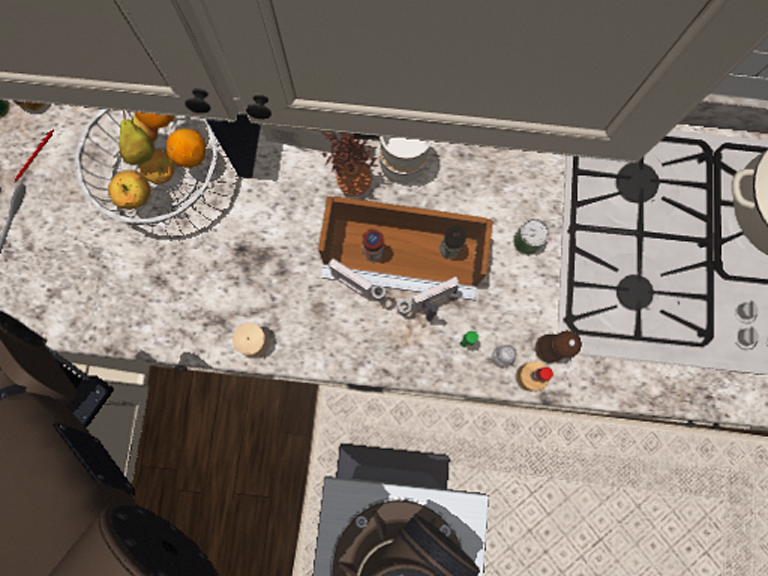

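View pics/side0.png

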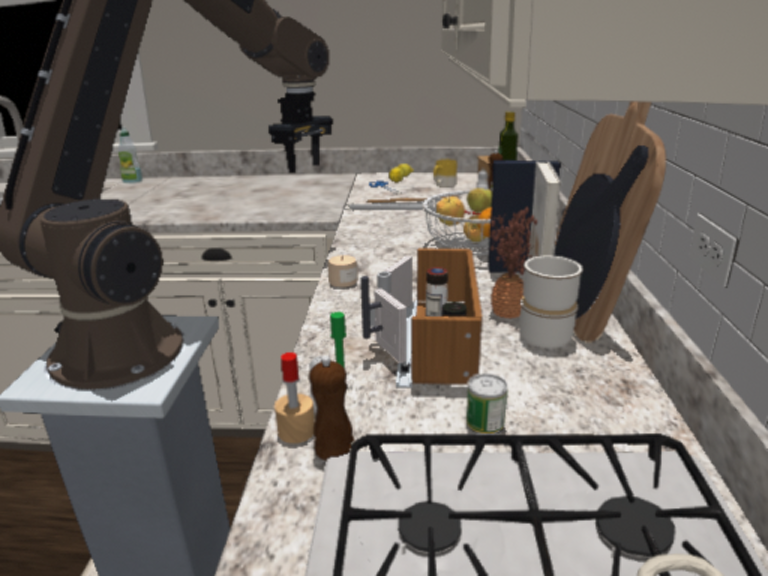

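The top view shows the cupboard around (405,240), with the left knuckle near (378,292) and the right knuckle near (405,306). There are two pins. The red-headed one is in the pale stand at (543,375), with the mill at (560,345) and shaker at (504,354). The green-headed one at (470,339) is the decoy. The red one matches the description, and I'll confirm it in an enlarged crop.

```bash
python3 - <<'E'
from h import *
s=np.load('s0.npz');a,d=s['a'],s['d']
save(a,'crop0.png',(210,125,400,265),4)
C=cloud('top',d)
hsv=cv2.cvtColor(a,cv2.COLOR_RGB2HSV)
red=((hsv[...,0]<6)|(hsv[...,0]>174))&(hsv[...,1]>200)&(hsv[...,2]>90);red[:, :300]=0;red[:200]=0
P=C[red];print('red',P.shape,P[P[:,2]>80].mean(0).round(1),P.max(0).round(1),P.min(0).round(1))
n=(C[...,2]>110)&(C[...,2]<135);n[:, :210]=0;n[:,330:]=0;n[:125]=0;n[215:]=0
m=np.zeros_like(a);m[n]=255
# door panel tops: white pixels z 112-125
w=(hsv[...,1]<40)&(hsv[...,2]>150)&(C[...,2]>112)&(C[...,2]<126)
w[:, :210]=0;w[:,330:]=0;w[:160]=0;w[215:]=0
v,u=np.nonzero(w)
for lo,hi in((210,262),(262,330)):
    k=(u>=lo)&(u<hi);L=cv2.fitLine(C[v[k],u[k],:2].astype(np.float32),cv2.DIST_HUBER,0,.01,.01).ravel();Q=C[v[k],u[k]];print(k.sum(),L,Q[Q[:,1].argmin()].round(),Q[Q[:,1].argmax()].round(),np.median(Q[:,2]))
sd=s['b']
save(sd,'crop1.png',(175,160,335,310),5)
E
```

```text
red (45, 3) [ 382.4 -221.4  129.1] [ 391.7 -212.6  132.2] [ 372.7 -230.   126.5]
199 [4.5328116e-01 8.9136761e-01 5.2296631e+02 1.4017731e+02] [497.  80. 122.] [544. 186. 118.] 119.04052341566927
161 [ 5.0825822e-01 -8.6120468e-01  5.1332397e+02 -1.2735868e+01] [530. -53. 117.] [498.  25. 118.] 118.81698891024537
```

View pics/crop0.png

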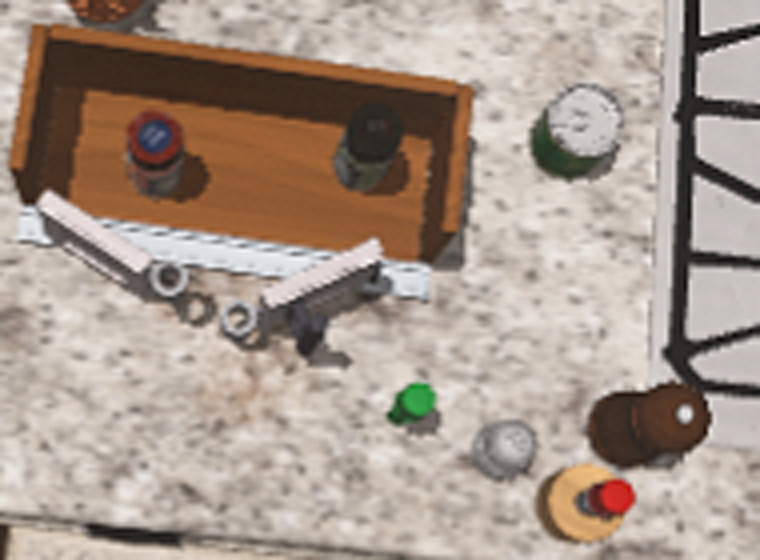

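View pics/crop1.png

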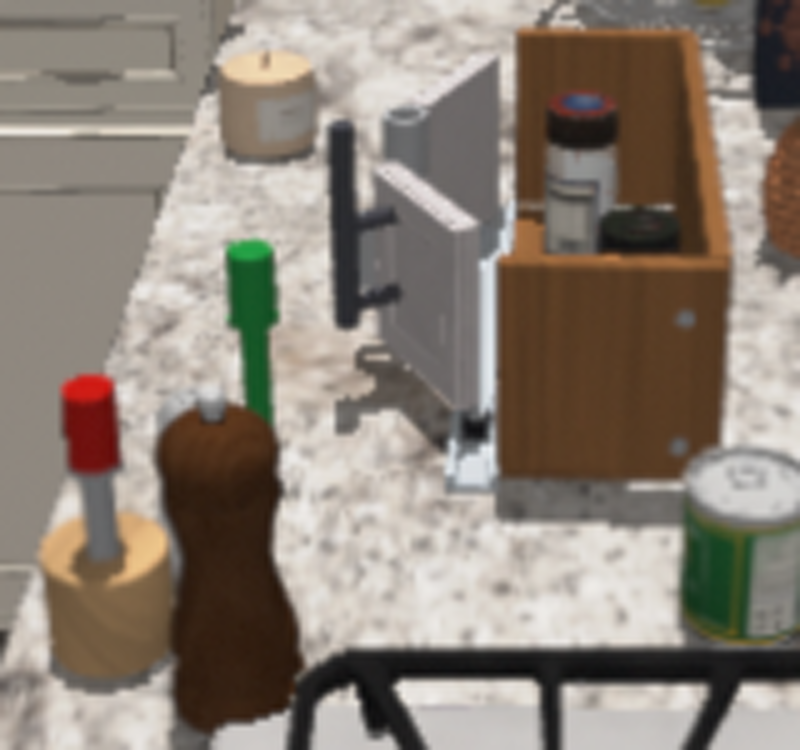

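The crops show the red pin's head at crop0 (617,497), standing in the pale stand between the mill and shaker, so this is the pin meant. The green one has no stand, so it's the decoy. Knuckle A's rim is at crop0 (167,277), knuckle B's at (239,318), and the cupboard's top corners are at (14,170), (37,30), (470,92) and (458,228). I'll fit the model next.

```bash
cat > fit.py <<'E'
from h import *
from scipy.optimize import least_squares
def R(t): return np.array([[np.cos(t),-np.sin(t)],[np.sin(t),np.cos(t)]])
def model(p):
    x,y,t,a,b,c=p; o=np.array([x,y]);W=lambda q:o+R(t)@np.array(q,float)
    ka=W([-110*np.sin(a),110-110*np.cos(a)])
    pb=np.array([0,-110+c]);  kb=pb+110*np.array([-np.sin(b),np.cos(b)])
    Rb=np.array([[np.cos(b),-np.sin(b)],[np.sin(b),np.cos(b)]])
    return dict(pa=W([0,110]),ka=ka,pb=W(pb),kb=W(kb),bar=W(pb+Rb@np.array([-36,72])),fl=W([12,158]),bl=W([147,158]),br=W([147,-158]),fr=W([12,-158]))
E
python3 - <<'E'
from fit import *
s=np.load('s0.npz')
c=np.array([[14,170],[37,30],[470,92],[458,228],[167,277],[239,318],[617,497]])/4+[210-.4,125-.4]
z=[127,127,127,127,120,80,131]
w=np.array([onz('top',[q],h)[0,:2] for q,h in zip(c,z)]);print(w.round(1).tolist())
lens=[np.hypot(*(w[i]-w[j])) for i,j in((0,1),(1,2),(2,3),(0,3))];print(np.round(lens,1))
def res(p):
    m=model(p);r=[]
    for k,i in(('fl',0),('bl',1),('br',2),('fr',3)): r+=list((m[k]-w[i])*.5)
    for k,i in(('ka',4),('kb',5)): r+=list(m[k]-w[i])
    for k,l,dv in(('ka','pa',(.4533,.8914)),('pb','kb',(-.5083,.8612))):
        u=m[l]-m[k];u/=np.hypot(*u);r.append(100*(u[0]*dv[1]-u[1]*dv[0]))
    return np.array(r)
f=least_squares(res,[550,60,0,.4,.4,0],x_scale=[1,1,.01,.01,.01,1]);print(f.x.round(3),f.fun.round(1))
for k,v in model(f.x).items(): print(k,v.round(1))
np.save('p0',f.x)
m=model(f.x);print('bar top px in crop',(proj('top',[[*m['bar'],157],[*m['bar'],42]])-[210,125])*4)
print('side proj ka,kb,bar,pin',((proj('side',[[*m['ka'],120],[*m['bar'],157],[*m['bar'],42],[*w[6],130]])-[175,160])*5).round())
x=f.x;a=x[3];print('aligned for a:',220*(1-np.cos(a)),'carriage now',x[5])
E
```

```text
[[561.9, 206.6], [664.7, 203.3], [652.3, -103.9], [553.9, -102.5], [499.5, 93.3], [483.2, 40.1], [381.2, -220.8]]
[102.9 307.5  98.4 309.2]
[ 5.38566e+02  6.82850e+01 -6.50000e-02  4.20000e-01  5.55000e-01
 -1.52170e+01] [ -0.5   9.3  15.4   6.6  11.3   2.5  -6.8   6.2  -5.1 -12.6  -4.6   0.3
   1.5   4.3]
pa [545.7 178.1]
ka [494.4  80.7]
pb [530.4 -56.7]
kb [478.6  40.4]
bar [464.8 -10.1]
fl [560.8 225.2]
bl [695.5 216.4]
br [675.  -98.9]
fr [540.3 -90.2]
bar top px in crop [[315.50197833 332.64899081]
 [300.9935838  357.10800145]]
side proj ka,kb,bar,pin [[393. 114.]
 [323. 117.]
 [331. 319.]
 [ 84. 377.]]
aligned for a: 19.124684149074945 carriage now -15.216592774943626
```

```bash
sed -i 's/147,158/115,154/;s/147,-158/115,-154/;s/12,158/12,154/;s/12,-158/12,-154/' fit.py
cat > fit2.py <<'E'
from fit import *
def run(c,z,dvs,x0,wc=1.):
    w=np.array([onz('top',[q],h)[0,:2] for q,h in zip(c,z)])
    def res(p):
        m=model(p);r=[]
        for k,i in(('fl',0),('bl',1),('br',2),('fr',3)): r+=list((m[k]-w[i])*.5)
        for k,i in(('ka',4),('kb',5)): r+=list(m[k]-w[i])
        for k,l,dv in(('ka','pa',dvs[0]),('pb','kb',dvs[1])):
            u=m[l]-m[k];u/=np.hypot(*u);r.append(100*(u[0]*dv[1]-u[1]*dv[0]))
        return np.array(r)
    f=least_squares(res,x0,x_scale=[1,1,.01,.01,.01,1]);return f.x,f.fun
E
python3 - <<'E'
from fit2 import *
c=np.array([[14,170],[37,30],[470,92],[458,228],[167,277],[239,318],[617,497]])/4+[210-.4,125-.4]
z=[127,127,127,127,120,80,131]
x,r=run(c,z,((.4533,.8914),(-.5083,.8612)),[550,60,0,.4,.4,0])
print(x.round(3),r.round(1));m=model(x);np.save('p0',x)
for k,v in m.items(): print(k,v.round(1))
print('bar px crop',((proj('top',[[*m['bar'],157],[*m['bar'],42],[*m['pa'],120],[*m['pb'],120]])-[210,125])*4).round())
print('side',((proj('side',[[*m['ka'],120],[*m['bar'],157],[*m['bar'],42],[*m['pb'],120],[381,-221,130]])-[175,160])*5).round())
print('needed carriage',220*(1-np.cos(x[3])))
C=cloud('top',np.load('s0.npz')['d']);
for q in c[[0,1,2,3]]: print(C[int(q[1])-2:int(q[1])+3:2,int(q[0])-2:int(q[0])+3:2,2].round())
E
```

```text
[ 5.46358e+02  6.67910e+01 -6.30000e-02  4.61000e-01  5.94000e-01
 -1.17740e+01] [  3.1   6.6   3.    5.   -0.4   4.9  -2.6   7.4  -1.3 -12.   -0.2   0.
   5.3   0.2]
pa [553.2 176.6]
ka [498.2  81.3]
pb [538.7 -54.7]
kb [483.   40.1]
bar [471.2 -10.9]
fl [568.  219.7]
bl [670.8 213.3]
br [651.5 -94.1]
fr [548.7 -87.7]
bar px crop [[318. 323.]
 [303. 349.]
 [ 55. 187.]
 [384. 243.]]
side [[400. 114.]
 [336. 118.]
 [344. 320.]
 [471. 223.]
 [ 83. 378.]]
needed carriage 22.990279580031
[[ -2. 126. 123.]
 [ -1. 126. 127.]
 [  0. 101. 105.]]
[[  3.   3.  -4.]
 [ -0. 126. 128.]
 [ -1. 125. 130.]]
[[ -3.  -2.  -1.]
 [128. 125.   4.]
 [127. 130.  -4.]]
[[ 1.270e+02  1.270e+02  1.235e+03]
 [ 1.310e+02  1.000e+00 -1.000e+00]
 [ 1.230e+02  1.000e+00 -2.000e+00]]
```

Emit:
{"method": "drive_tool", "body": {
  "deltas": ".095 -.284 0 -.034; .095 -.284 0 -.034; .095 -.284 0 -.034; .095 -.284 0 -.034; .095 -.284 0 -.034; .095 -.284 0 -.034; .095 -.284 0 -.034; .095 -.284 0 -.034; .095 -.284 0 -.034; .095 -.284 0 -.034",
  "gripper": 0.4
}}

```text
t: 0.93
eef_pos: [376.9, 272.4, 202.2]
tcp_rot: [-3.141, 0.0, 1.601]
ft_force: [0.1, -0.2, 0.0]
opening: 0.599
grip_force: 0.0
```

Emit:
{"method": "drive_tool", "body": {
  "deltas": ".095 -.284 0 -.034; .095 -.284 0 -.034; .095 -.284 0 -.034; .095 -.284 0 -.034; .095 -.284 0 -.034; .095 -.284 0 -.034; .095 -.284 0 -.034; .095 -.284 0 -.034; .095 -.284 0 -.034; .095 -.284 0 -.034; 0 0 0 0"
}}

```text
invalid input at $.deltas: expected 1 to 10 rows
```

Emit:
{"method": "drive_tool", "body": {
  "deltas": ".095 -.284 0 -.034; .095 -.284 0 -.034; .095 -.284 0 -.034; .095 -.284 0 -.034; .095 -.284 0 -.034; .095 -.284 0 -.034; .095 -.284 0 -.034; .095 -.284 0 -.034; .095 -.284 0 -.034; .095 -.284 0 -.034"
}}

```text
t: 1.77
eef_pos: [471.9, -11.6, 202.2]
tcp_rot: [-3.141, 0.0, 0.532]
ft_force: [-0.2, 0.6, 0.4]
opening: 0.601
grip_force: 0.0
```

```bash
python3 - <<'E'
from h import *
b,e=env.read_camera("side");a,d=env.read_camera("top")
x=np.hstack([cv2.resize(a[140:260,190:340],None,fx=3.2,fy=3.2),cv2.resize(b[120:240,200:300],None,fx=3.2,fy=3.2)])
save(x,'bar1.png');print(env.state()['eef_pos'],env.state()['tcp_rot'])
E
```

```text
[472.88172711 -13.15920211 201.99658862] [3.14101630e+00 4.64780729e-05 5.30120376e-01]
```

View pics/bar1.png

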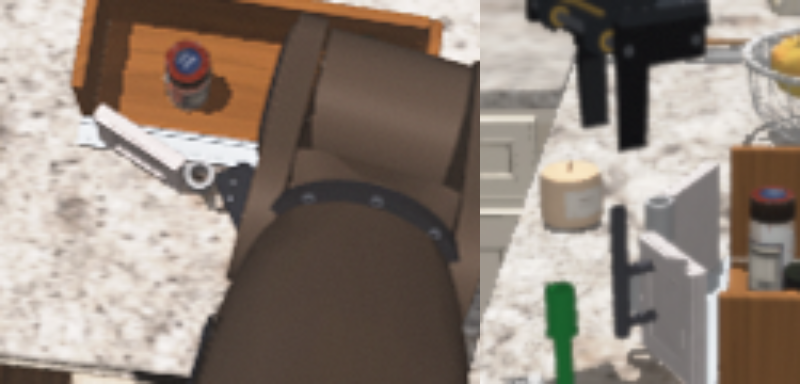

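The side crop shows the open fingers directly over the bar: fingertips at (593,125) and (632,145), bar top at (619,208). Descending to pinch it.

Emit:
{"method": "drive_tool", "body": {
  "deltas": "-.01 .02 -.2 0; 0 0 -.2 0; 0 0 -.2 0; 0 0 -.06 0; 0 0 0 0"
}}

```text
t: 2.28
eef_pos: [470.0, -7.6, 135.1]
tcp_rot: [-3.14, 0.002, 0.539]
ft_force: [0.1, -0.0, 0.0]
opening: 0.602
grip_force: 0.0
```

Emit:
{"method": "drive_tool", "body": {
  "deltas": "0 0 0 0; 0 0 0 0; 0 0 0 0; 0 0 0 0; 0 0 0 0; 0 0 0 0",
  "gripper": 1
}}

```text
t: 2.78
eef_pos: [470.9, -8.1, 136.6]
tcp_rot: [3.141, -0.0, 0.538]
ft_force: [0.5, -0.3, -0.7]
opening: 0.236
grip_force: 0.0
```

Emit:
{"method": "drive_tool", "body": {
  "deltas": "0 0 0 0; 0 0 0 0; 0 0 0 0; 0 0 0 0; 0 0 0 0"
}}

```text
t: 3.2
eef_pos: [470.9, -8.1, 136.3]
tcp_rot: [3.141, -0.0, 0.538]
ft_force: [-0.0, 0.2, 2.4]
opening: 0.132
grip_force: 30.0
```

Emit:
{"method": "drive_tool", "body": {
  "deltas": ".011 .07 0 -.006; .011 .07 0 -.006; .011 .07 0 -.006; .011 .07 0 -.006; .011 .07 0 -.006; .011 .07 0 -.006; .012 .07 0 -.006; .012 .065 0 -.005; 0 0 0 0"
}}

```text
t: 3.95
eef_pos: [480.0, 48.1, 136.3]
tcp_rot: [-3.142, -0.0, 0.39]
ft_force: [-1.0, 0.0, 4.3]
opening: 0.133
grip_force: 30.0
```

```bash
python3 - <<'E'
from h import *
b,e=env.read_camera("side");a,d=env.read_camera("top")
x=np.hstack([cv2.resize(a[150:240,220:320],None,fx=4,fy=4),cv2.resize(b[150:240,220:310],None,fx=4,fy=4)])
save(x,'al1.png');print(env.state()['eef_pos'],env.state()['tcp_rot'])
E
```

```text
[479.75466152  47.47291995 136.31495383] [-3.14157905e+00  3.24904139e-07  3.90932150e-01]
```

View pics/al1.png

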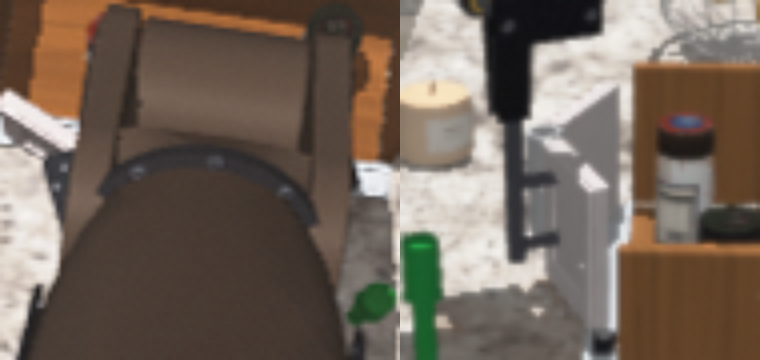

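The top view of the knuckles is hidden by the arm. In the side view the bar is pinched and panel B has moved over. I'll release, go to the pin and check alignment from there.

Emit:
{"method": "drive_tool", "body": {
  "deltas": "0 0 0 0; 0 0 0 0; 0 0 0 0; 0 0 .2 0; 0 0 .3 0; 0 0 .4 0",
  "gripper": 0.55
}}

```text
t: 4.55
eef_pos: [478.6, 47.1, 225.5]
tcp_rot: [-3.14, 0.004, 0.39]
ft_force: [0.2, -0.7, -0.0]
opening: 0.44
grip_force: 0.0
```

Emit:
{"method": "drive_tool", "body": {
  "deltas": "-.098 -.269 0 -.034; -.098 -.269 0 -.034; -.098 -.269 0 -.034; -.098 -.269 0 -.034; -.098 -.269 0 -.034; -.098 -.269 0 -.034; -.098 -.269 0 -.034; -.098 -.269 0 -.034; -.098 -.269 0 -.034; -.098 -.269 0 -.034"
}}

```text
t: 5.38
eef_pos: [380.9, -223.0, 226.2]
tcp_rot: [3.141, 0.0, -0.684]
ft_force: [0.2, -0.8, 0.7]
opening: 0.451
grip_force: 0.0
```

```bash
python3 - <<'E'
from h import *
a,d=env.read_camera("top");b,e=env.read_camera("side")
x=np.hstack([cv2.resize(a[160:230,220:320],None,fx=5,fy=5,interpolation=2),cv2.resize(b[210:280,160:220],None,fx=5,fy=5,interpolation=2)])
save(x,'al2.png');np.savez('s1',a=a,d=d,b=b)
print(env.state()['eef_pos'],env.state()['tcp_rot'],env.state()['t'])
C=cloud('top',d);hsv=cv2.cvtColor(a,cv2.COLOR_RGB2HSV)
w=(hsv[...,1]<40)&(hsv[...,2]>150)&(C[...,2]>112)&(C[...,2]<126)
w[:, :210]=0;w[:,330:]=0;w[:160]=0;w[215:]=0
v,u=np.nonzero(w)
for lo,hi in((210,258),(258,330)):
    k=(u>=lo)&(u<hi);L=cv2.fitLine(C[v[k],u[k],:2].astype(np.float32),cv2.DIST_HUBER,0,.01,.01).ravel();print(k.sum(),L,C[v[k],u[k]].min(0),C[v[k],u[k]].max(0))
print('ka px',(proj('top',[[499.5,93.3,120],[499.5,93.3,80],[480,48,157]])-[220,160])*5)
E
```

```text
[ 380.74133014 -224.48469019  226.10008879] [ 3.14101926e+00 -7.57699495e-05 -6.85656453e-01] 5.4833
204 [4.3609101e-01 8.9990258e-01 5.2264154e+02 1.3979498e+02] [487.83502277  78.69471637 112.9960587 ] [550.35989094 185.38821422 124.43643176]
160 [ 3.716824e-01 -9.283599e-01  5.221444e+02  3.613886e+01] [501.53954048  -5.20636854 113.95675776] [543.54147517  76.23428693 123.87626792]
ka px [[156.74365783 169.31490492]
 [156.54131778 182.59749811]
 [237.9286871  201.01355296]]
```

View pics/al2.png

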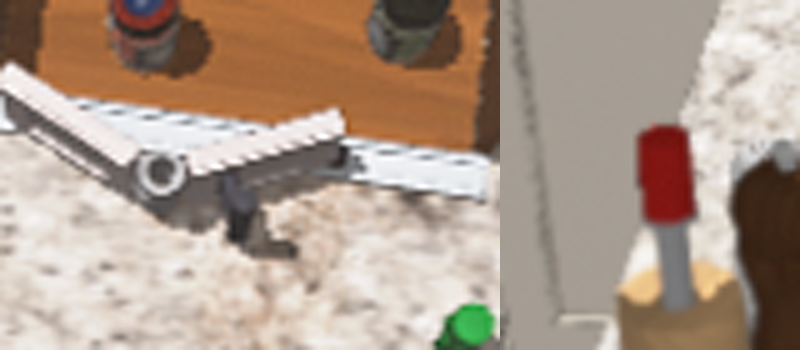

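```bash
python3 - <<'E'
from h import *
f=lambda q,s,o,z:onz('top',[np.array(q)/s+o-.4],z)[0,:2]
o0=np.array([210,125]);o1=np.array([220,160])
E0=(f([375,238],4,o0,120)+f([383,255],4,o0,120))/2;kb0=f([239,318],4,o0,80)
E1=(f([337,108],5,o1,120)+f([347,130],5,o1,120))/2
y1=np.array([-.3717,.9284]);print(E0,kb0,np.hypot(*(kb0-E0)),E1,'kb1',E1+y1*np.hypot(*(kb0-E0)),'ka',f([159,174],5,o1,120))
A0=(f([48,190],4,o0,120)+f([39,205],4,o0,120))/2;print('A end-ka',np.hypot(*(A0-f([167,277],4,o0,120))))
print('stand',f([584,503],4,o0,50),'head',f([617,497],4,o0,130))
print('mill',f([672,418],4,o0,140),'shaker',f([513,437],4,o0,90))
a=np.load('s0.npz');hsv=cv2.cvtColor(a['b'],cv2.COLOR_RGB2HSV)
r=((hsv[...,0]<6)|(hsv[...,0]>174))&(hsv[...,1]>200);r[:, 250:]=0;r[:220]=0
P=cloud('side',a['e'])[r];print('side red',np.median(P,0),P.max(0))
E
```

```text
[536.59699313 -50.0988568 ] [483.2431781   40.08545347] 104.78472883449163 [539.69845249  -4.39542469] kb1 [500.74996878  92.88671756] ka [498.01957176  92.99927768]
A end-ka 102.53924647564087
stand [ 381.46770737 -219.02772332] head [ 381.26962421 -221.04541873]
mill [ 436.54560005 -252.26069664] shaker [ 418.51453446 -157.19508802]
side red [ 383.99809973 -232.72346853  117.00639337] [ 549.76343924 -217.63880976  539.21392462]
```

Emit:
{"method": "drive_tool", "body": {
  "deltas": "0 0 -.2 0; 0 0 -.2 0; 0 0 0 0"
}}

```text
t: 5.73
eef_pos: [380.6, -220.5, 183.7]
tcp_rot: [3.142, 0.005, -0.677]
ft_force: [-0.9, 0.1, -0.8]
opening: 0.455
grip_force: 0.0
```

Emit:
{"method": "drive_tool", "body": {
  "deltas": ".01 0 -.2 0; 0 0 -.2 0; 0 0 -.2 0; 0 0 -.13 0; 0 0 0 0"
}}

```text
t: 6.15
eef_pos: [382.4, -220.8, 112.0]
tcp_rot: [3.142, 0.003, -0.677]
ft_force: [-0.0, 0.5, 0.1]
opening: 0.455
grip_force: 0.0
```

Emit:
{"method": "drive_tool", "body": {
  "deltas": "0 0 0 0; 0 0 0 0; 0 0 0 0; 0 0 0 0; 0 0 0 0; 0 0 0 0; 0 0 0 0",
  "gripper": 1
}}

```text
t: 6.73
eef_pos: [383.3, -222.0, 114.0]
tcp_rot: [3.142, -0.002, -0.678]
ft_force: [0.7, 0.2, 7.4]
opening: 0.233
grip_force: 30.0
```

Emit:
{"method": "drive_tool", "body": {
  "deltas": "0 0 .1 0; 0 0 .2 0; 0 0 .2 0; 0 0 .25 0; 0 0 .25 0; 0 0 .25 0; 0 0 .25 0; 0 0 .15 0; 0 0 0 0"
}}

```text
t: 7.48
eef_pos: [383.5, -222.1, 281.2]
tcp_rot: [3.142, -0.005, -0.678]
ft_force: [0.1, 0.4, -0.9]
opening: 0.234
grip_force: 30.0
```

```bash
python3 - <<'E'
from h import *
b,e=env.read_camera("side")
save(b,'pin1.png',(130,110,260,270),3.7)
print(env.state()['eef_pos'],env.state()['ft_force'],env.state()['t'])
p=env.state()['eef_pos']
print(((proj('side',[p-[0,0,106],p+[0,0,20]])-[130,110])*3.7).round())
E
```

```text
[ 383.00351562 -221.75542895  279.27780852] [ 0.38526049 -0.9434873  -1.01249504] 7.5333
[[224. 396.]
 [203. 177.]]
```

View pics/pin1.png

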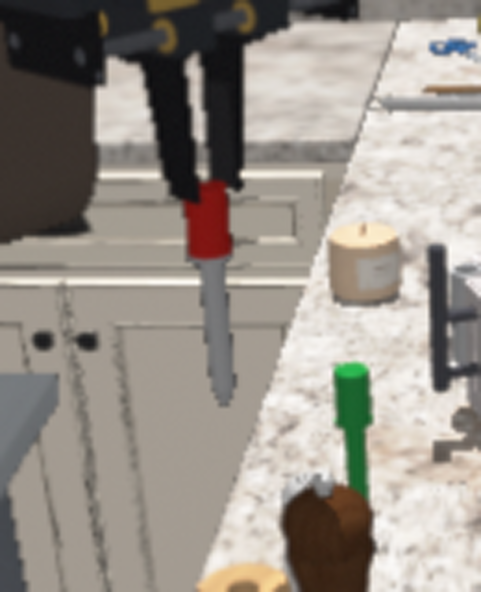

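The side view shows the pin held by its head, hanging upright, with the tip at (223,403) against a predicted (224,396). The tip is about 109 mm below the TCP. Carrying it over the knuckles.

Emit:
{"method": "drive_tool", "body": {
  "deltas": ".06 .16 0 .037; .075 .2 0 .037; .075 .2 0 .037; .075 .2 0 .037; .075 .2 0 .037; .075 .2 0 .037; .075 .2 0 .037; .075 .2 0 .037; .075 .2 0 .037; .075 .2 0 .037"
}}

```text
t: 8.37
eef_pos: [456.0, -24.5, 276.8]
tcp_rot: [-3.14, 0.002, 0.49]
ft_force: [0.6, -0.6, -1.0]
opening: 0.235
grip_force: 30.0
```

Emit:
{"method": "drive_tool", "body": {
  "deltas": ".075 .2 0 .037; .075 .2 0 .037; .075 .2 0 .037; .075 .2 0 .037; .075 .2 0 .037; .053 .189 0 .037; 0 0 0 0; 0 0 0 0; 0 0 0 0"
}}

```text
t: 9.12
eef_pos: [498.6, 92.9, 277.2]
tcp_rot: [-3.14, 0.001, 1.179]
ft_force: [0.6, 0.0, -1.2]
opening: 0.227
grip_force: 30.0
```

Emit:
{"method": "drive_tool", "body": {
  "deltas": ".007 0 -.13 0; 0 0 -.13 0; 0 0 -.12 0; 0 0 0 0; 0 0 0 0"
}}

```text
t: 9.53
eef_pos: [499.5, 92.6, 240.0]
tcp_rot: [-3.141, 0.001, 1.179]
ft_force: [-0.6, 0.2, -0.7]
opening: 0.231
grip_force: 30.0
```

```bash
python3 - <<'E'
from h import *
b,e=env.read_camera("side");a,d=env.read_camera("top")
x=np.hstack([cv2.resize(a[150:225,215:295],None,fx=5,fy=5,interpolation=2),cv2.resize(b[150:225,220:300],None,fx=5,fy=5,interpolation=2)])
save(x,'ins1.png')
p=env.state()['eef_pos'];print(p,env.state()['tcp_rot'])
for dz in(-109,-97,-24): print(dz,((proj('side',[p+[0,0,dz]])-[220,150])*5).round()+[400,0])
print(((proj('side',[[499.5,93,120]])-[220,150])*5).round()+[400,0],((proj('top',[[499.5,93,120],p])-[215,150])*5).round())
E
```

```text
[500.03231459  92.84007892 240.86926889] [ 3.14083668e+00 -2.71408313e-04  1.18019979e+00]
-109 [[578. 136.]]
-97 [[578. 116.]]
-24 [[575. -11.]]
[[578. 156.]] [[182. 219.]
 [183. 172.]]
```

View pics/ins1.png

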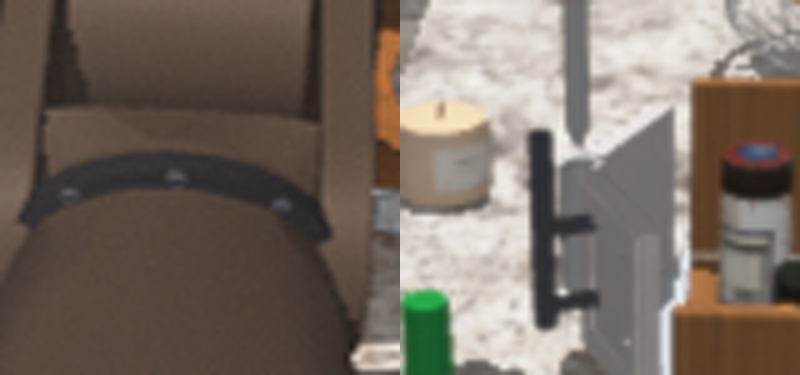

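```bash
python3 - <<'E'
from h import *
b,e=env.read_camera("side")
g=b.astype(int)
for v in (165,170,175,186,188,190): print(v,[tuple(x) for x in g[v,248:265]])
save(b,'ins2.png',(240,160,270,205),13)
C=cloud('side',e)
for v in (168,172,184,187,190): print(v,[int(x) for x in C[v,248:265,1]],[int(x) for x in C[v,248:265,0]])
E
```

```text
165 [(np.int64(217), np.int64(210), np.int64(202)), (np.int64(203), np.int64(196), np.int64(188)), (np.int64(203), np.int64(195), np.int64(186)), (np.int64(216), np.int64(206), np.int64(197)), (np.int64(204), np.int64(195), np.int64(187)), (np.int64(124), np.int64(121), np.int64(120)), (np.int64(110), np.int64(110), np.int64(111)), (np.int64(111), np.int64(111), np.int64(112)), (np.int64(108), np.int64(108), np.int64(109)), (np.int64(114), np.int64(112), np.int64(112)), (np.int64(159), np.int64(153), np.int64(148)), (np.int64(176), np.int64(169), np.int64(163)), (np.int64(179), np.int64(170), np.int64(163)), (np.int64(172), np.int64(163), np.int64(155)), (np.int64(182), np.int64(173), np.int64(164)), (np.int64(202), np.int64(191), np.int64(182)), (np.int64(211), np.int64(200), np.int64(191))]
170 [(np.int64(232), np.int64(227), np.int64(222)), (np.int64(223), np.int64(218), np.int64(209)), (np.int64(209), np.int64(201), np.int64(194)), (np.int64(197), np.int64(188), np.int64(181)), (np.int64(190), np.int64(181), np.int64(173)), (np.int64(132), np.int64(129), np.int64(127)), (np.int64
[... 3825 characters left out ...]
1, 504, 488, 492, 496, 500, 504, 508, 512]
172 [477, 479, 478, 479, 476, 91, 85, 85, 82, -912, 477, 480, 479, 477, 471, 475, 482] [452, 455, 459, 463, 467, 493, 496, 498, 501, 549, 490, 494, 497, 501, 505, 509, 512]
184 [39, 37, 43, 88, 84, 77, 76, 75, 78, 81, 82, 79, 89, 107, 111, 119, 125] [482, 484, 487, 486, 489, 493, 495, 498, 501, 503, 506, 509, 511, 513, 516, 519, 521]
187 [36, 40, 40, 333, 83, 77, 78, 80, 68, 60, 60, 55, 57, 54, 56, 114, 122] [482, 484, 487, 471, 489, 492, 495, 498, 501, 504, 507, 510, 512, 515, 518, 519, 521]
190 [37, 38, 41, 309, 84, 83, 81, 80, 70, 60, 51, 46, 40, 41, 37, 37, 37] [481, 484, 486, 472, 489, 492, 495, 498, 501, 504, 507, 510, 513, 516, 518, 521, 524]
```

View pics/ins2.png

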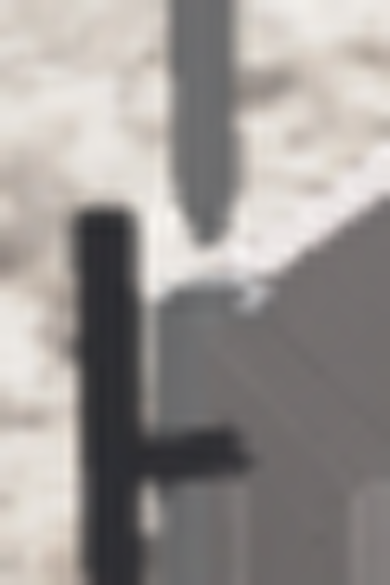

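The close crop shows the pin tip at column 205 and the knuckle rim's centre near 214 (rim from 158 to 270). That's a shift of about 1.5–2 mm in +x. I'll correct it and lower gently, watching the force.

Emit:
{"method": "drive_tool", "body": {
  "deltas": ".015 0 0 0; 0 0 -.06 0; 0 0 -.06 0; 0 0 -.06 0; 0 0 -.06 0; 0 0 0 0"
}}

```text
t: 10.18
eef_pos: [500.7, 93.3, 214.8]
tcp_rot: [-3.14, 0.001, 1.182]
ft_force: [-0.2, 0.4, -1.0]
opening: 0.234
grip_force: 30.0
```

Emit:
{"method": "drive_tool", "body": {
  "deltas": "0 0 -.05 0; 0 0 -.05 0; 0 0 -.05 0; 0 0 -.05 0; 0 0 0 0"
}}

```text
t: 10.6
eef_pos: [500.9, 93.2, 195.2]
tcp_rot: [-3.14, 0.001, 1.182]
ft_force: [0.8, 0.2, -1.1]
opening: 0.233
grip_force: 30.0
```

Emit:
{"method": "drive_tool", "body": {
  "deltas": "0 0 -.05 0; 0 0 -.05 0; 0 0 -.05 0; 0 0 -.05 0; 0 0 0 0"
}}

```text
t: 11.02
eef_pos: [501.0, 93.3, 175.4]
tcp_rot: [-3.141, 0.0, 1.182]
ft_force: [0.2, -0.7, -0.5]
opening: 0.233
grip_force: 30.0
```

Emit:
{"method": "drive_tool", "body": {
  "deltas": "0 0 -.06 0; 0 0 -.06 0; 0 0 -.06 0; 0 0 -.06 0; 0 0 -.03 0; 0 0 0 0"
}}

```text
t: 11.52
eef_pos: [501.0, 93.2, 148.4]
tcp_rot: [-3.14, 0.001, 1.182]
ft_force: [0.6, -0.3, -0.6]
opening: 0.229
grip_force: 30.0
```

Emit:
{"method": "drive_tool", "body": {
  "deltas": "0 0 -.02 0; 0 0 -.02 0; 0 0 0 0"
}}

```text
t: 11.77
eef_pos: [501.3, 93.3, 145.0]
tcp_rot: [-3.142, 0.0, 1.181]
ft_force: [-0.1, -0.1, -1.2]
opening: 0.232
grip_force: 30.0
```

Emit:
{"method": "drive_tool", "body": {
  "deltas": "0 0 -.015 0; 0 0 -.015 0; 0 0 0 0"
}}

```text
t: 12.02
eef_pos: [502.4, 93.1, 143.9]
tcp_rot: [3.138, -0.001, 1.182]
ft_force: [-2.0, -1.7, 16.5]
opening: 0.233
grip_force: 30.0
```

Emit:
{"method": "drive_tool", "body": {
  "deltas": "0 0 .01 0; 0 0 0 0; 0 0 0 0; 0 0 0 0; 0 0 0 0",
  "gripper": 0.55
}}

```text
t: 12.43
eef_pos: [501.2, 93.3, 143.1]
tcp_rot: [-3.141, 0.0, 1.182]
ft_force: [-1.0, -0.1, 0.5]
opening: 0.447
grip_force: 0.0
```

Emit:
{"method": "drive_tool", "body": {
  "deltas": "0 0 .15 0; 0 0 .3 0; 0 0 .3 0; 0 -.2 .1 0; 0 -.2 0 0; 0 -.4 0 0; 0 -.4 0 0; 0 -.4 0 0; 0 -.4 0 0; 0 0 0 0"
}}

```text
t: 13.27
eef_pos: [501.3, -112.2, 228.0]
tcp_rot: [3.141, 0.001, 1.177]
ft_force: [-0.3, 0.5, 0.2]
opening: 0.449
grip_force: 0.0
```

```bash
python3 - <<'E'
from h import *
a,d=env.read_camera("top");b,e=env.read_camera("side");print(env.state()['eef_pos'],env.state()['t'])
for n,im,dd in(('top',a,d),('side',b,e)):
    C=cloud(n,dd);hsv=cv2.cvtColor(im,cv2.COLOR_RGB2HSV)
    r=((hsv[...,0]<6)|(hsv[...,0]>174))&(hsv[...,1]>170)&(hsv[...,2]>60)
    n_,l,st,c=cv2.connectedComponentsWithStats(r.astype(np.uint8))
    for i in range(1,n_):
        if st[i,4]>12:
            P=np.median(C[l==i],0)
            if 350<P[0]<640 and -300<P[1]<250: print(n,st[i],c[i].round(1),P.round(1),np.percentile(C[l==i][:,2],[5,95]).round(1))
    if n=='top':
        w=(hsv[...,1]<40)&(hsv[...,2]>150)&(C[...,2]>112)&(C[...,2]<126)
        w[:, :210]=0;w[:,330:]=0;w[:160]=0;w[215:]=0;v,u=np.nonzero(w)
        for lo,hi in((210,246),(260,330)):
            k=(u>=lo)&(u<hi);L=cv2.fitLine(C[v[k],u[k],:2].astype(np.float32),cv2.DIST_HUBER,0,.01,.01).ravel();print(k.sum(),L)
print(proj('side',[[500,93,160],[500,93,120]]),proj('top',[[500,93,160]]))
E
```

```text
[ 501.05842168 -107.93051435  227.90327339] 13.3667
top [248 187   9   8  52] [252.  190.9] [500.3  91.9 159.1] [155.  162.6]
162 [4.6339247e-01 8.8615316e-01 5.2654480e+02 1.4742372e+02]
155 [ 3.7131307e-01 -9.2850775e-01  5.2285254e+02  3.2138878e+01]
side [253 168   7  14  90] [256.  174.8] [501.8  81.8 143.3] [125.9 158.1]
[[255.44288275 167.66446995]
 [255.72853269 181.1744243 ]] [[251.52445954 190.8448956 ]]
```

```bash
python3 - <<'E'
from fit import *
H=np.array([501,93.]);t=-.042;a0=.422
pa=H+R(t)@(110*np.array([np.sin(a0),np.cos(a0)]));o=pa-R(t)@[0,110.];print(pa,o)
pr=None
for a in np.arange(a0,.96,.0528):
    m=model([*o,t,a,a,220*(1-np.cos(a))]);q=m['bar'];print(round(a,3),q.round(1),None if pr is None else ((q-pr)/100).round(3),'fold deg',round(np.degrees(a-a0),1));pr=q
E
```

```text
[550.22816314 191.36964956] [545.6095213  81.4666553]
0.422 [481.7  44.4] None fold deg 0.0
0.475 [479.1  46.1] [-0.025  0.018] fold deg 3.0
0.528 [476.8  48.3] [-0.023  0.022] fold deg 6.1
0.58 [474.7  50.9] [-0.021  0.026] fold deg 9.1
0.633 [472.8  53.9] [-0.019  0.03 ] fold deg 12.1
0.686 [471.1  57.3] [-0.017  0.034] fold deg 15.1
0.739 [469.6  61. ] [-0.015  0.037] fold deg 18.2
0.792 [468.3  65.1] [-0.013  0.041] fold deg 21.2
0.844 [467.3  69.5] [-0.01   0.044] fold deg 24.2
0.897 [466.5  74.3] [-0.008  0.048] fold deg 27.2
0.95 [465.9  79.4] [-0.006  0.051] fold deg 30.3
```

The pin is home: the head top measures 159 mm (160 expected) at (500.3, 91.9), on the knuckle axis. Returning to the bar handle.

Emit:
{"method": "drive_tool", "body": {
  "deltas": "-.02 .154 0 -.025; -.02 .154 0 -.025; -.02 .154 0 -.025; -.02 .154 0 -.025; -.02 .154 0 -.025; -.02 .154 0 -.025; -.02 .154 0 -.025; -.02 .154 0 -.025; -.02 .154 0 -.025; -.02 .154 0 -.025"
}}

```text
t: 14.2
eef_pos: [480.7, 49.5, 228.2]
tcp_rot: [-3.141, 0.0, 0.394]
ft_force: [1.6, 0.5, 0.6]
opening: 0.449
grip_force: 0.0
```

Emit:
{"method": "drive_tool", "body": {
  "deltas": "0 0 0 0; 0 0 -.2 0; 0 0 -.2 0; 0 0 -.2 0; 0 0 -.2 0; 0 0 -.12 0; 0 0 0 0"
}}

```text
t: 14.78
eef_pos: [480.0, 47.8, 134.2]
tcp_rot: [-3.14, 0.004, 0.399]
ft_force: [-0.3, 0.4, 1.0]
opening: 0.452
grip_force: 0.0
```

Emit:
{"method": "drive_tool", "body": {
  "deltas": "0 0 0 0; 0 0 0 0; 0 0 0 0; 0 0 0 0; 0 0 0 0; 0 0 0 0; 0 0 0 0; 0 0 0 0",
  "gripper": 1
}}

```text
t: 15.45
eef_pos: [481.5, 47.3, 136.6]
tcp_rot: [3.141, -0.001, 0.396]
ft_force: [-0.4, 1.2, 5.0]
opening: 0.132
grip_force: 30.0
```

Gripped. Now folding along the computed path.

Emit:
{"method": "drive_tool", "body": {
  "deltas": "-.025 .018 0 .017; -.023 .022 0 .017; -.021 .026 0 .017; -.019 .03 0 .017; -.017 .034 0 .017; 0 0 0 0"
}}

```text
t: 15.95
eef_pos: [470.6, 60.5, 136.3]
tcp_rot: [3.142, 0.0, 0.666]
ft_force: [-2.2, -0.2, 4.9]
opening: 0.136
grip_force: 30.0
```

Emit:
{"method": "drive_tool", "body": {
  "deltas": "-.015 .037 0 .017; -.013 .041 0 .017; -.01 .044 0 .017; -.008 .048 0 .017; 0 0 0 0"
}}

```text
t: 16.37
eef_pos: [465.7, 77.6, 136.5]
tcp_rot: [-3.141, 0.0, 0.878]
ft_force: [-3.1, 0.4, 8.1]
opening: 0.13
grip_force: 30.0
```

Emit:
{"method": "drive_tool", "body": {
  "deltas": "-.005 .04 0 .012; 0 0 0 0; 0 0 0 0"
}}

```text
t: 16.62
eef_pos: [465.4, 81.3, 136.5]
tcp_rot: [-3.141, 0.0, 0.913]
ft_force: [-3.6, -0.6, 8.0]
opening: 0.135
grip_force: 30.0
```

```bash
cat > chk.py <<'E'
from h import *
a,d=env.read_camera("top");b,e=env.read_camera("side");print(env.state()['eef_pos'],env.state()['t'],env.state()['ft_force'])
for n,im,dd in(('top',a,d),('side',b,e)):
    C=cloud(n,dd);hsv=cv2.cvtColor(im,cv2.COLOR_RGB2HSV)
    r=((hsv[...,0]<6)|(hsv[...,0]>174))&(hsv[...,1]>170)&(hsv[...,2]>60)
    n_,l,st,c=cv2.connectedComponentsWithStats(r.astype(np.uint8))
    for i in range(1,n_):
        if st[i,4]>12:
            P=np.median(C[l==i],0)
            if 350<P[0]<640 and -300<P[1]<250: print(n,st[i],c[i].round(1),P.round(1),np.percentile(C[l==i][:,2],[5,95]).round(1))
    if n=='top':
        w=(hsv[...,1]<40)&(hsv[...,2]>150)&(C[...,2]>114)&(C[...,2]<125)
        w[:, :210]=0;w[:,330:]=0;w[:160]=0;w[235:]=0;n_,l,st,c=cv2.connectedComponentsWithStats(w.astype(np.uint8))
        for i in range(1,n_):
            if st[i,4]>25: L=cv2.fitLine(C[l==i][:,:2].astype(np.float32),cv2.DIST_HUBER,0,.01,.01).ravel();print('panel',st[i,4],L.round(3),'angle',np.arctan(abs(L[0]/L[1])).round(3))
E
python3 chk.py
```

```text
[465.35293966  81.26756179 136.5515171 ] 16.7167 [-3.70302901 -1.26472753  7.7230076 ]
panel 35 [9.59000e-01 2.84000e-01 5.33838e+02 1.82415e+02] angle 1.283
```

Emit:
{"method": "drive_tool", "body": {
  "deltas": "0 0 0 0; 0 0 0 0; 0 0 0 0; 0 0 0 0; 0 0 .1 0; 0 0 .2 0; 0 0 .3 0; 0 0 .3 0; 0 0 .1 0",
  "gripper": 0.55
}}

```text
t: 17.47
eef_pos: [466.8, 81.4, 239.8]
tcp_rot: [3.138, -0.003, 0.914]
ft_force: [-1.1, -0.7, 0.5]
opening: 0.447
grip_force: 0.0
```

Emit:
{"method": "drive_tool", "body": {
  "deltas": "0 -.2 0 0; 0 -.3 0 0; 0 -.3 0 0; 0 -.3 0 0; 0 -.3 0 0; 0 -.3 0 0; 0 -.3 0 0; 0 0 0 0; 0 0 0 0"
}}

```text
t: 18.22
eef_pos: [465.5, -119.9, 236.0]
tcp_rot: [-3.141, 0.0, 0.912]
ft_force: [-0.8, 0.5, 0.2]
opening: 0.455
grip_force: 0.0
```

```bash
python3 chk.py; python3 - <<'E'
from fit import *
m=model([545.6,81.5,-.042,.93,.93,220*(1-np.cos(.93))]);print('hinge at .93',m['ka']);m=model([545.6,81.5,-.042,.8,.8,220*(1-np.cos(.8))]);print('at .8',m['ka'])
E
```

```text
[ 465.55145456 -118.31219662  236.10358747] 18.3167 [-0.1007758   0.50733716 -0.7422478 ]
top [244 160  11   5  14] [249.1 162.8] [587.  107.6 116. ] [113.7 118. ]
top [232 201   8   9  56] [235.8 205.4] [457.1 130.  159.6] [156.1 162.5]
panel 162 [  0.839   0.544 509.665 163.965] angle 0.996
panel 158 [  0.765  -0.644 506.323  88.973] angle 0.87
side [238 168   7   9  26] [240.6 171.3] [454.9 120.3 142.7] [126.1 148.5]
hinge at .93 [459.35702903 129.40164494]
at .8 [468.16122074 118.14605164]
```

```bash
python3 -c "
from cell import env
print(env.job_done())"
```

```text
the job is handed in; nothing more can be done
None
```

I pinned the two door panels and folded them fully open; by the last top-camera check, left was about 0.95 rad and right about 0.91 rad, with the pin head home at 159.6 mm. I then let go and handed the job in at about 18 s; it returned no verdict, and I didn't re-measure the bystanders, though no contact with them was felt.

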